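# Seat the spice dispenser in the three-point refill cradle and open its green compartment

## Robot

A 6-joint arm with a two-finger parallel gripper is mounted at the origin on the work surface; the furniture and walls round the work are solid. World frame = base frame: x ahead of the robot, y to its left, z up, the work surface at z = 0. Lengths are in m, angles in rad, forces in N, time in s.
With the tool pointing down it reaches from about 0.35 to 0.975 m from the base axis. Payload 4.9 kg.
Tool frame: the origin (TCP) lies midway between the tips of the shut fingers; the grasp point (between the pads) lies 19 mm behind it; z points along the fingers, y is the line along which they close (so a half turn about z gives the same grasp; the last joint's range is limited). The gripper opens to 85 mm and grips with 20 to 120 N. Pads are 22 mm wide; open, the fingers measure 114 mm over their backs; the gripper's body (76 mm by 85 mm) begins 54 mm behind the grasp point. The pads swing forward as they close: fully open they stand 13 mm farther back than shut.
Start: joints at [1.102, 0.053, 1.613, -0, 1.476, -0.119], TCP at [0.214, 0.587, 0.231] pointing down, gripper open.
Joint ranges: [-3.01, 3.01], [-1.01, 2.22], [0.06, 2.58], [-1.02, 4.17], [0.09, 2.62], [-3.14, 3.14]. Speed limits (rad/s): [2.57, 2.57, 3.14, 3.14, 3.14, 3.14].

## Interface

Orientations are given as a rotation vector (axis times angle).
In Python, from station import ctrl gives the robot as it stands.
- The arm moves only by the tool step_arm, never from a script. Its argument "targets" is a list of rows, each an object with "travel": the shift along the world's x, y, z as a fraction of full scale, a list of three; "angular": the turn, a rotation vector about the world's x, y, z as a fraction of full scale, a list of three; "gripper": the opening, from 0 (shut) to 1 (fully open). In form: [{"travel": [x, y, z], "angular": [rx, ry, rz], "gripper": gripper}, ...]. A call has 1 to 10 rows; each row is the pose to reach, as a shift and turn from the pose commanded when the call began; what a row does not reach only later rows make up. Full scale, the value 1, is 0.6 m for a shift and pi/4 rad for a turn. A row lasts 1/10 s, in which the tool goes at most 50 mm and 8.59 degrees, less where a joint would pass 70% of its speed; a pose out of reach is approached as far as the arm can. A call with a number of a shift or a turn outside -1 to 1 is refused whole. A call with a gripper value outside its range is refused whole. The fingers move at their own pace and stop on an object; "squeeze" is the grip in N (left out, the last holds). Time passes only in rows, so rows that repeat a pose let the fingers close. It gives the time, the measured TCP pose, the force, the opening and the grip force at its end, in the units of the state.
- ctrl.get_obs(): the state, without advancing time (a new reading comes with each control period).
- ctrl.get_image(name): name is "side" or "top" or "wrist"; returns a dict with "img" (420x560x3 uint8, red, green, blue), "fx", "fy", "cx", "cy" (pixels), "rvec" (rotation vector, rad) and "tvec" (3), from world to camera coordinates, as OpenCV has them. Camera axes: x right, y down, z forward; pixel columns grow to the right and rows downward; lengths in m; the calibration is good to about 2 mm. The wrist camera is an equidistant fisheye: a pixel r from the principal point sees the ray r / f radians off the axis. A picture is of the moment at which its call begins. There is no depth.
- ctrl.finish_job(): hands the job in; it is judged then, once.
The state is a dict: "t": time; "q": joint angles; "dq": joint speeds; "effort": joint torques, N m; "tool_pos": TCP position; "tool_rot": TCP orientation; "contact_force": force on the tool from outside, world axes, zero at the start; "wrist_torque": the same for the moment, N m; "opening": finger opening in m; "grip_force": force on a finger pad.
Only numpy, scipy, OpenCV 4.12 (cv2) and the standard library are available. Lean on these libraries where they do the work, as an engineer would, in place of code of your own. Each camera call takes 0.05 s, during which the arm holds its last target. There are 200 camera calls.

## Task

Get the washed spice dispenser ready for refilling: stand it on the board of the refill cradle and work it in sideways past the orange sprung plunger, nudging it gently until it is fully home, standing flat and bearing on both white balls (the stop screw ahead and the side post) with the plunger pressing on it. The cradle then holds it while you turn its dark dial cap until the opening lies squarely over the compartment with the green band. Do not tip the dispenser over or disturb the other things on the table.

Things in the scene. Friction and masses are not known exactly. Their poses are not given: they have to be found in the camera images.
- dispenser: Round white spice dispenser, 72 mm diameter, about 0.25 kg: upright cylinder 38 mm high, dark dial cap and grip bar on top (67 mm in all). Origin: underside centre, z up. Six coloured bands on the shoulder round the cap, one per 60 degree compartment: green centred on its own +x, then counter-clockwise from above yellow, red, blue, brown, black. Starts upright on the table.
- cap (a joint): Angle (rad) of the dial cap on the dispenser: direction of its opening, counter-clockwise from above, from the dispenser's +x; 0 = centred over the green compartment. Range -2.9 to 2.9; turns against about 0.035 N m of friction and stays where it is left. Opening 40 degrees wide, compartments 60.
- cap_grip (a point): Centre of the cap's upright grip bar, on the dispenser's axis, 55 mm above its underside. Bar 12 mm thick along this point's x, 46 mm long along its y, 22 mm high (top 11 mm above this point, flat of the cap 11 mm below). The opening lies beside it toward this point's +x. The dispenser can be lifted by the bar.
- cap_opening (a point): Centre of the cap's opening (10 to 25 mm from the axis, 40 degrees wide), at the cap's upper face.
- cradle: Refill cradle, fixed to the table: blue-grey board 235 x 180 x 8 mm with a stop screw, a ball post and a sprung plunger round the nest. Origin: under the nest at table level, z up. Board spans x -135 to +100, y -75 to +105 mm in this frame; its bare part toward -x is for setting the dispenser down (say x -88, y 4 mm). The three contact balls are 34 mm above the table; nothing is over 54 mm high.
- nest (a point): Reference point on the board's top (8 mm above the table), axes as the cradle. Way in: along +x between side post and plunger, 8 mm too narrow until the plunger yields; keep 5 mm toward +y while passing or it wedges on the side post. Home: underside centre 1 to 10 mm beyond this point, as the stop is set (y 0 to -3 mm). Friction holds it off the balls; nudge until both are felt.
- stop_bracket: Steel bracket fixed ahead of the nest (cradle frame x +76, y 0 mm), carrying a level stop screw with a 12 mm white ball tip that points to -x at the dispenser. The screw is locked wherever it was last set: its ball centre lies anywhere from x +43 to +52 mm. This setting is not reported; it must be felt (or seen). Bracket 34 mm wide, 48 mm high. Origin: foot, at table level.
- side_post: Fixed post at the right of the nest (cradle frame x -7.3, y -41.4 mm): 12 mm white ball as contact point, 34 mm above the table, and a black 24 mm collar on top, 48 to 53 mm above the table, that overhangs the shoulder of the dispenser by 6 mm, 2 mm above it: it goes in from the side, not from above. Origin: foot, at table level.
- plunger: Sprung plunger: orange 12 mm ball nose on a steel rod, from a steel block at the left of the nest. Origin: nose centre, at x +4, y +34 mm in the cradle frame when fully out. It gives way along the cradle's +y, up to 14 mm, pushing back with 3.5 N (out) to 8 N (in). Block: y 60 to 100, x -9 to +17 mm, up to 48 mm above the table.
- timer: Round kitchen timer, white with a red dial, 72 mm diameter, 47 mm high, loose at the back right; leave alone. Origin: centre of the underside.
- roll: Beige roll of labels, 68 mm diameter, 30 mm high, loose at the back right; leave alone. Origin: centre of the underside.
- beaker: Dark green tumbler, 80 mm diameter, 112 mm high, loose at the back left; leave alone. Origin: centre of the underside.
- flask: Grey aluminium flask with black stopper, 63 mm diameter, 148 mm high, loose at the back right; leave alone. Origin: centre of the underside.
There are look-alikes about, which are no part of the job. What is shaped like the dispenser but purple is not meant.

How it is judged:
At the end, for the whole second after the job is handed in: Dispenser at rest and flat on the board (0.06 rad, 3 mm), touching the stop screw's ball and the side post (over 0.15 N each) and the plunger (over 0.5 N); cap at rest with its opening within 0.14 rad of the green compartment's centre (contact force between dispenser and stop_bracket above 0.15 N and contact force between dispenser and side_post above 0.15 N and contact force between dispenser and plunger above 0.5 N and angle between dispenser's own z axis and vertical below 0.06 rad and height (world z) of dispenser between 0.005 and 0.011 m and value of joint cap between -0.14 and 0.14 rad and linear speed of dispenser below 0.01 m/s and velocity of joint cap between -0.05 and 0.05 rad/s).
It fails at once if the dispenser is rammed against the stop or the side post (more than 30 N) (contact force between dispenser and stop_bracket above 30 N or contact force between dispenser and side_post above 30 N).
It fails at once if the dispenser is tipped over (more than 0.6 rad) (angle between dispenser's own z axis and vertical above 0.6 rad).
It fails at once if a bystander (timer, label roll, tumbler or flask) is moved more than 25 mm or tipped (distance of any of timer, roll, beaker, flask from where it was at the start of the episode above 0.025 m or angle between any of timer, roll, beaker, flask's own z axis and vertical above 0.3 rad).
It also fails if it takes over 72 s, if anything falls off the work surface, if the arm or the gripper's body presses on something with over 40 N, if the wrist force passes 120 N, or if a joint passes its speed limit or range.

## Working session

There is one attempt and no reset: what is moved stays moved. The work goes in short steps, Python scripts to look and compute and a tool call to move; the robot and the scene stay as the last step left them, time stands still between calls to the robot, and variables do not carry over. Pictures are saved under pics/ and viewed, at most 10 in all, crops included, and the job is handed in when it is done.

Besides the shell and the picture viewer there is one more tool, called after "Emit:" as name(argument=value, ...), one argument or row to a line, values as JSON. step_arm: Moves the arm, as the interface text tells. Its arguments: {"type":"object","properties":{"targets":{"type":"array"},"squeeze":{"type":"number"}},"required":["targets"]}

```bash
mkdir -p pics; cat > h.py <<'E'
from station import ctrl
import numpy as np, cv2
from scipy.spatial.transform import Rotation as R
def snap(n,f):
    d=ctrl.get_image(n); cv2.imwrite(f'pics/{f}.png',d['img'][:,:,::-1]); np.save(f'pics/{f}.npy',{k:v for k,v in d.items() if k!='img'},allow_pickle=True); return d
def ray(f,u,v):
    d=np.load(f'pics/{f}.npy',allow_pickle=True).item()
    M=R.from_rotvec(np.ravel(d['rvec'])).as_matrix(); t=np.ravel(d['tvec'])
    a=np.array([(u-d['cx'])/d['fx'],(v-d['cy'])/d['fy']])
    if 'wrist' in f:
        r=np.linalg.norm(a); c=np.r_[a/max(r,1e-9)*np.sin(r),np.cos(r)]
    else: c=np.r_[a,1]
    return -M.T@t, M.T@c
def at(f,u,v,z):
    o,r=ray(f,u,v); return o+r*(z-o[2])/r[2]
def proj(f,p):
    d=np.load(f'pics/{f}.npy',allow_pickle=True).item()
    c=R.from_rotvec(np.ravel(d['rvec'])).apply(p)+np.ravel(d['tvec'])
    a=c[:2]/c[2]
    if 'wrist' in f:
        n=np.linalg.norm(c[:2]); a=c[:2]/n*np.arctan2(n,c[2])
    return np.array([d['cx']+d['fx']*a[0],d['cy']+d['fy']*a[1]])
E
python3 - <<'E'
from h import *
a=snap('top','top0'); b=snap('side','side0'); 
for n in ('top0','side0'):
    d=np.load(f'pics/{n}.npy',allow_pickle=True).item(); print(n,d['fx'],ray(n,d['cx'],d['cy']))
o=ctrl.get_obs(); print(o['t'],o['tool_pos'],o['tool_rot'],o['opening'],o['contact_force'])
E
```

```text
top0 457.915199036902 (array([ 0.42207616, -0.01405849,  1.21260947]), array([ 0.08988591,  0.00896437, -0.99591172]))
side0 387.88075166115215 (array([0.59403413, 0.93489869, 0.47442881]), array([-0.03494679, -0.92497228, -0.37842436]))
0.1 [0.21395396 0.58664787 0.23020393] [-5.46607803e-01 -3.09317565e+00  2.73331035e-03] 0.08548603798188806 [-0.80762157  0.37435365 -0.21066158]
```

View pics/top0.png

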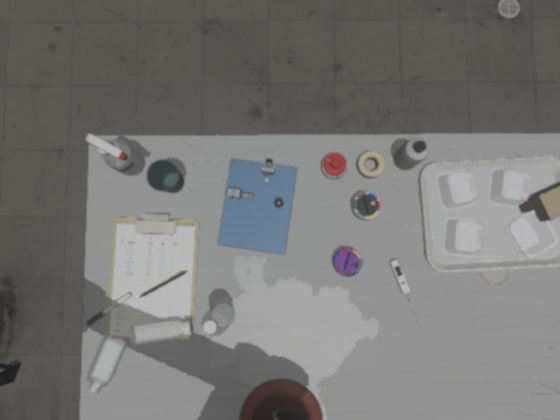

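View pics/side0.png

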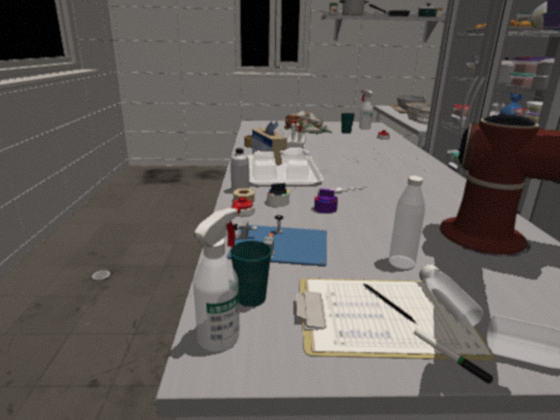

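The top view shows the cradle (board corners near (232,159), (297,166), (288,254), (219,247)) and the white dispenser at about (367,205). The purple decoy is at (348,262). I'll enlarge.

```bash
python3 - <<'E'
from h import *
im=cv2.imread('pics/top0.png')
c=cv2.resize(im[150:260,210:310],None,fx=5,fy=5,interpolation=cv2.INTER_CUBIC)
d=cv2.resize(im[180:230,342:392],None,fx=6,fy=6,interpolation=cv2.INTER_CUBIC)
o=np.zeros((550,800,3),np.uint8); o[:,:500]=c; o[:300,500:]=d
cv2.imwrite('pics/c1.png',cv2.convertScaleAbs(o,alpha=1.5,beta=15))
E
```

```text
(no output)
```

View pics/c1.png

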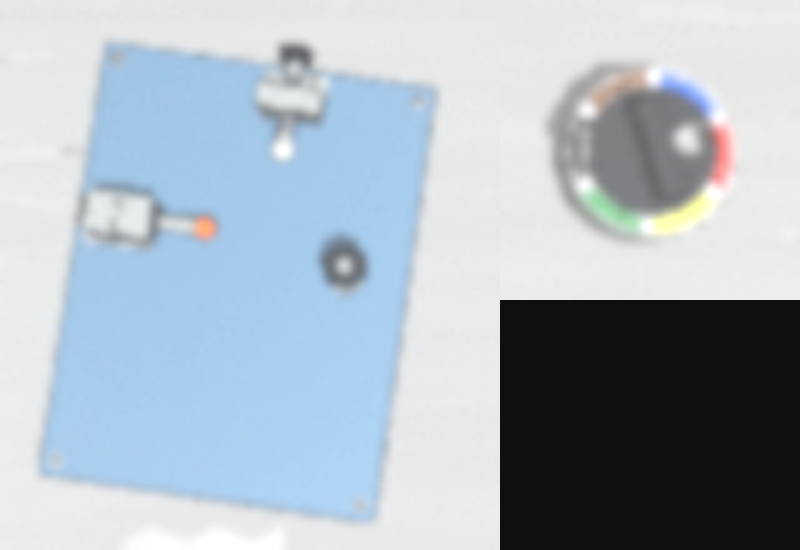

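```bash
cat > m.py <<'E'
from h import *
from scipy.optimize import least_squares
def P(x,y,z): return at('top0',210+(x+.5)/5-.5,150+(y+.5)/5-.5,z)
def D(x,y,z): return at('top0',342+(x-500+.5)/6-.5,180+(y+.5)/6-.5,z)
cf=np.array([[100,105],[100,-75],[-135,-75],[-135,105],[4,34],[-7.3,-41.4]])/1e3
w=np.array([P(107,42,.008),P(437,88,.008),P(376,520,.008),P(40,474,.008),P(205,229,.034),P(343,263,.053)])[:,:2]
def f(p):
    c,s=np.cos(p[2]),np.sin(p[2]); return (cf@np.array([[c,s],[-s,c]])+p[:2]-w).ravel()
r=least_squares(f,[.5,0,0]); X=r.x
if __name__=='__main__':
    print('cradle',X,np.degrees(X[2]),(r.fun.reshape(-1,2)*1e3).round(1).tolist())
    c,s=np.cos(X[2]),np.sin(X[2]); M=np.array([[c,s],[-s,c]])
    print('stop in cradle',M@(P(283,150,.034)[:2]-X[:2]))
    C=D(650,151,.038)[:2]; print('disp',C)
    for n,p,z in(('green',(610,210),.038),('blue',(688,92),.038),('open',(687,138),.044),('bar1',(628,93),.066),('bar2',(663,198),.066)):
        v=D(*p,z)[:2]-C; print(n,np.degrees(np.arctan2(v[1],v[0])),np.linalg.norm(v))
    v=D(628,93,.06)-D(663,198,.06);print('bar',np.degrees(np.arctan2(v[1],v[0])))
    print('set down',X[:2]+M.T@[-.088,.004])
E
python3 m.py
```

```text
cradle [ 0.56930586  0.04204506 -0.14462136] -8.286193490453973 [[1.4, 1.5], [1.5, -0.4], [-1.8, -0.3], [-0.8, 1.2], [0.7, -0.4], [-1.0, -1.5]]
stop in cradle [4.99103437e-02 9.07491301e-05]
disp [ 0.55090483 -0.22375861]
green 145.11728358804692 0.030878033043110785
blue -33.55446437374806 0.0305108084822586
open -71.93812650664623 0.01559808694892322
bar1 32.518733309792374 0.02547181271431438
bar2 -179.9872421873314 0.022881665575548688
bar 17.160424667606698
set down [0.482801   0.05868566]
```

Emit:
step_arm(
  targets=[
    {"travel": [0.5, -0.65, 0], "angular": [0, 0, 0.85], "gripper": 1},
    {"travel": [0.5, -0.65, 0], "angular": [0, 0, 0.85], "gripper": 1},
    {"travel": [0.5, -0.65, 0], "angular": [0, 0, 0.85], "gripper": 1},
    {"travel": [0.5, -0.65, 0], "angular": [0, 0, 0.85], "gripper": 1},
    {"travel": [0.5, -0.65, 0], "angular": [0, 0, 0.85], "gripper": 1},
    {"travel": [0.5, -0.65, 0], "angular": [0, 0, 0.85], "gripper": 1},
    {"travel": [0.5, -0.65, 0], "angular": [0, 0, 0.85], "gripper": 1},
    {"travel": [0.5, -0.65, 0], "angular": [0, 0, 0.85], "gripper": 1},
    {"travel": [0.5, -0.65, 0], "angular": [0, 0, 0.85], "gripper": 1},
    {"travel": [0.5, -0.65, 0], "angular": [0, 0, 0.85], "gripper": 1},
  ],
)

```text
t: 1.1
tool_pos: [0.513, 0.1976, 0.2309]
tool_rot: [0.497, -3.102, -0.0]
contact_force: [0.3, -0.6, 0.1]
opening: 0.0853
grip_force: 0.0
```

Emit:
step_arm(
  targets=[
    {"travel": [0.062, -0.702, 0], "angular": [0, 0, 0], "gripper": 1},
    {"travel": [0.062, -0.702, 0], "angular": [0, 0, 0], "gripper": 1},
    {"travel": [0.062, -0.702, 0], "angular": [0, 0, 0], "gripper": 1},
    {"travel": [0.062, -0.702, 0], "angular": [0, 0, 0], "gripper": 1},
    {"travel": [0.062, -0.702, 0], "angular": [0, 0, 0], "gripper": 1},
    {"travel": [0.062, -0.702, 0], "angular": [0, 0, 0], "gripper": 1},
    {"travel": [0.062, -0.702, 0], "angular": [0, 0, 0], "gripper": 1},
    {"travel": [0.062, -0.702, -0.05], "angular": [0, 0, 0], "gripper": 1},
    {"travel": [0.062, -0.702, -0.05], "angular": [0, 0, 0], "gripper": 1},
    {"travel": [0.062, -0.702, -0.05], "angular": [0, 0, 0], "gripper": 1},
  ],
)

```text
t: 2.1
tool_pos: [0.548, -0.2243, 0.1982]
tool_rot: [0.49, -3.099, -0.004]
contact_force: [-0.5, 0.7, -0.5]
opening: 0.0852
grip_force: 0.0
```

```bash
python3 - <<'E'
from h import *
snap('wrist','wrist1'); im=cv2.imread('pics/wrist1.png')
o=ctrl.get_obs(); print(o['tool_pos'],o['q'])
print(proj('wrist1',np.array([.551,-.224,.066])))
cv2.imwrite('pics/w1.png',cv2.resize(im,(784,588),interpolation=cv2.INTER_CUBIC))
E
```

```text
[ 0.54851826 -0.22264679  0.19934652] [-5.11389483e-01 -1.15222166e-03  1.72158740e+00  2.76626113e-04
  1.42481132e+00 -2.39723506e+00]
[277.57176384 201.14831786]
```

View pics/w1.png

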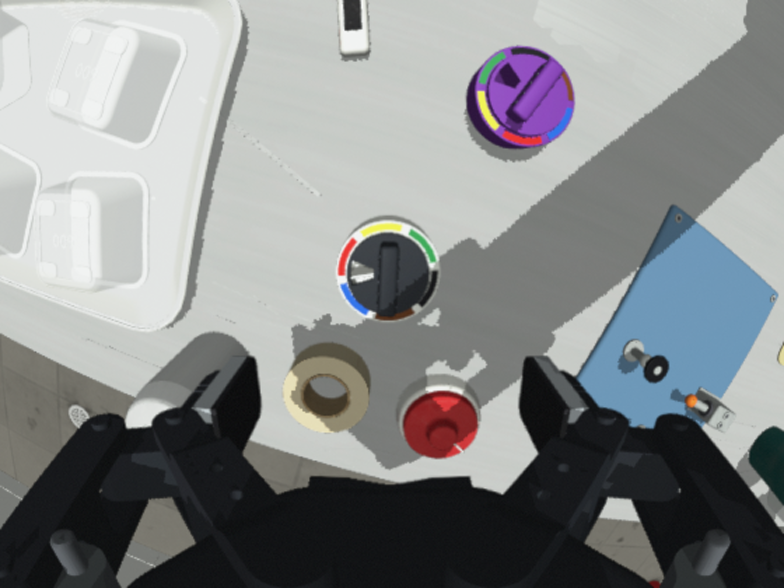

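The wrist view shows the dispenser's bar centred at (388,276) in the enlarged image, upright, so the tool is aligned with it. The opening is at (362,272) and the green band at (425,246).

```bash
python3 - <<'E'
from h import *
q=lambda x,y,z: at('wrist1',(x+.5)/1.4-.5,(y+.5)/1.4-.5,z)
print(q(388.5,275,.064), q(388,270,.040))
a=q(389.5,243,.066)-q(387.5,308,.066); print(np.degrees(np.arctan2(a[1],a[0])),np.linalg.norm(a))
C=q(388,270,.040)
for n,p in(('g',(424,246)),('bl',(354,299)),('y',(381,228)),('br',(394,316)),('open',(362,272))):
    v=q(*p,.04)-C;print(n,np.degrees(np.arctan2(v[1],v[0])),np.linalg.norm(v))
print(q(656,369,.053),q(692,402,.034))
E
```

```text
[ 0.54735797 -0.22537016  0.064     ] [ 0.54948791 -0.22501546  0.04      ]
-163.82763575377135 0.04155274930503738
g 142.28246846842345 0.02927735207789963
bl -31.037078532209087 0.031127852734506835
y -152.89394415632285 0.02902630547146159
br 25.132002342948994 0.03304521435291931
open -67.66788136736676 0.017702963486225364
[0.55612351 0.0009144  0.053     ] [0.58027482 0.07882333 0.034     ]
```

Emit:
step_arm(
  targets=[
    {"travel": [-0.002, 0, -0.08], "angular": [0, 0, -0.02], "gripper": 1},
    {"travel": [-0.002, 0, -0.15], "angular": [0, 0, -0.02], "gripper": 1},
    {"travel": [-0.002, 0, -0.2], "angular": [0, 0, -0.02], "gripper": 1},
    {"travel": [-0.002, 0, -0.235], "angular": [0, 0, -0.02], "gripper": 1},
    {"travel": [-0.002, 0, -0.25], "angular": [0, 0, -0.02], "gripper": 1},
    {"travel": [-0.002, 0, -0.25], "angular": [0, 0, -0.02], "gripper": 0.5},
    {"travel": [-0.002, 0, -0.25], "angular": [0, 0, -0.02], "gripper": 0},
    {"travel": [-0.002, 0, -0.25], "angular": [0, 0, -0.02], "gripper": 0},
    {"travel": [-0.002, 0, -0.25], "angular": [0, 0, -0.02], "gripper": 0},
    {"travel": [-0.002, 0, -0.25], "angular": [0, 0, -0.02], "gripper": 0},
  ],
  squeeze=30,
)

```text
t: 3.15
tool_pos: [0.5492, -0.2223, 0.0526]
tool_rot: [-0.472, 3.104, -0.003]
contact_force: [1.4, -0.8, -0.3]
opening: 0.0123
grip_force: 0.3
```

Emit:
step_arm(
  targets=[
    {"travel": [0, 0, 0], "angular": [0, 0, 0], "gripper": 0},
    {"travel": [0, 0, 0], "angular": [0, 0, 0], "gripper": 0},
    {"travel": [0, 0, 0], "angular": [0, 0, 0], "gripper": 0},
    {"travel": [0, 0, 0.02], "angular": [0, 0, 0], "gripper": 0},
    {"travel": [0, 0, 0.05], "angular": [0, 0, 0], "gripper": 0},
    {"travel": [0, 0, 0.1], "angular": [0, 0, 0], "gripper": 0},
    {"travel": [0, 0, 0.1], "angular": [0, 0, 0], "gripper": 0},
  ],
  squeeze=40,
)

```text
t: 3.85
tool_pos: [0.5506, -0.2229, 0.1155]
tool_rot: [-0.472, 3.1, -0.007]
contact_force: [0.5, -0.1, -2.1]
opening: 0.0104
grip_force: 42.8
```

Emit:
step_arm(
  targets=[
    {"travel": [-0.112, 0.472, 0], "angular": [0, 0, 0], "gripper": 0},
    {"travel": [-0.112, 0.472, 0], "angular": [0, 0, 0], "gripper": 0},
    {"travel": [-0.112, 0.472, 0], "angular": [0, 0, 0], "gripper": 0},
    {"travel": [-0.112, 0.472, 0], "angular": [0, 0, 0], "gripper": 0},
    {"travel": [-0.112, 0.472, 0], "angular": [0, 0, 0], "gripper": 0},
    {"travel": [-0.112, 0.472, 0], "angular": [0, 0, 0], "gripper": 0},
    {"travel": [-0.112, 0.472, 0], "angular": [0, 0, 0], "gripper": 0},
    {"travel": [-0.112, 0.472, 0], "angular": [0, 0, 0], "gripper": 0},
    {"travel": [-0.112, 0.472, -0.05], "angular": [0, 0, 0], "gripper": 0},
    {"travel": [-0.112, 0.472, -0.07], "angular": [0, 0, 0], "gripper": 0},
  ],
)

```text
t: 4.85
tool_pos: [0.4796, 0.0604, 0.0666]
tool_rot: [0.47, -3.102, -0.001]
contact_force: [-1.2, 0.1, -3.7]
opening: 0.0108
grip_force: 42.8
```

```bash
python3 - <<'E'
from h import *
for i in range(4):
    o=ctrl.get_obs(); print(o['tool_pos'],o['contact_force'],o['opening'])
snap('wrist','wrist2');snap('top','top2')
o=ctrl.get_obs(); print(o['tool_pos'],o['contact_force'])
E
```

```text
[0.47960259 0.06040422 0.06655065] [-1.1526794   0.09697863 -3.66546584] 0.010754685132923216
[0.47960259 0.06040422 0.06655065] [-1.1526794   0.09697863 -3.66546584] 0.010754685132923216
[0.47960259 0.06040422 0.06655065] [-1.1526794   0.09697863 -3.66546584] 0.010754685132923216
[0.47960259 0.06040422 0.06655065] [-1.1526794   0.09697863 -3.66546584] 0.010754685132923216
[0.47874587 0.06051484 0.0661006 ] [-0.96476351 -0.47281348 -3.50336689]
```

Emit:
step_arm(
  targets=[
    {"travel": [0, 0, -0.008], "angular": [0, 0, 0], "gripper": 0},
    {"travel": [0, 0, -0.012], "angular": [0, 0, 0], "gripper": 0},
    {"travel": [0, 0, -0.015], "angular": [0, 0, 0], "gripper": 0},
    {"travel": [0, 0, -0.016], "angular": [0, 0, 0], "gripper": 0},
    {"travel": [0, 0, -0.016], "angular": [0, 0, 0], "gripper": 0},
  ],
)

```text
t: 5.45
tool_pos: [0.4818, 0.0613, 0.0606]
tool_rot: [-0.473, 3.105, -0.001]
contact_force: [-1.1, -1.8, 0.4]
opening: 0.0107
grip_force: 43.2
```

```bash
python3 - <<'E'
from h import *
im=cv2.imread('pics/wrist2.png'); 
cv2.imwrite('pics/w2.png',cv2.resize(im,(784,588),interpolation=cv2.INTER_CUBIC))
E
```

```text
(no output)
```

View pics/w2.png

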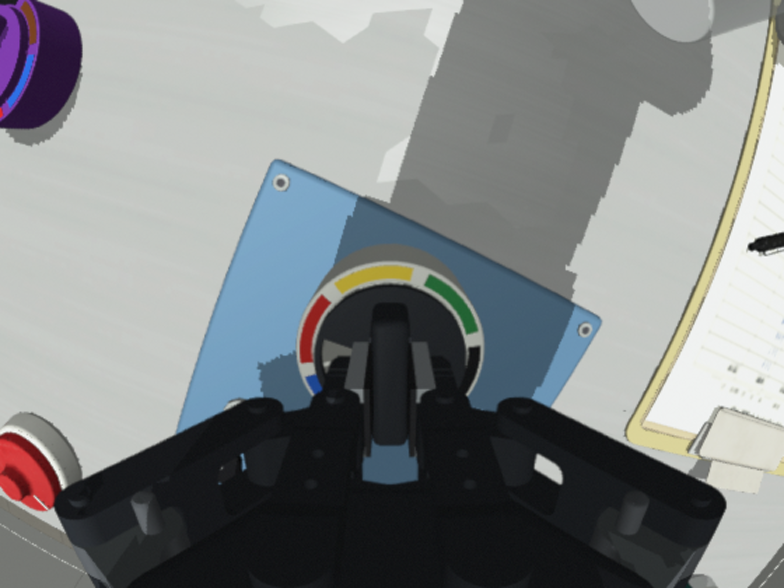

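The bar is held upright between the pads, bands visible, and the dispenser stands over the bare part of the board. I'll let it settle flat and regrip slightly lower.

Emit:
step_arm(
  targets=[
    {"travel": [0, 0, 0], "angular": [0, 0, 0], "gripper": 0.35},
    {"travel": [0, 0, 0], "angular": [0, 0, 0], "gripper": 0.35},
    {"travel": [0, 0, 0], "angular": [0, 0, 0], "gripper": 0.35},
    {"travel": [0, 0, -0.005], "angular": [0, 0, 0], "gripper": 0.35},
    {"travel": [0, 0, -0.005], "angular": [0, 0, 0], "gripper": 0.35},
    {"travel": [0, 0, -0.005], "angular": [0, 0, 0], "gripper": 0.35},
  ],
)

```text
t: 6.05
tool_pos: [0.481, 0.0615, 0.0565]
tool_rot: [0.473, -3.105, -0.0]
contact_force: [0.8, 0.2, 0.7]
opening: 0.0301
grip_force: 0.0
```

```bash
python3 - <<'E'
from h import *
from m import X
snap('wrist','wrist3');snap('top','top3')
o=ctrl.get_obs(); print(o['tool_pos'],o['contact_force'],o['opening'])
im=cv2.imread('pics/top3.png'); u,v=proj('top3',np.r_[X[:2],.03]).astype(int); print(u,v)
a=cv2.resize(im[v-55:v+65,u-65:u+45],None,fx=4,fy=4,interpolation=cv2.INTER_CUBIC)
w=cv2.imread('pics/wrist3.png')[100:340,190:370]; w=cv2.resize(w,(360,480))
print(u-65,v-55)
cv2.imwrite('pics/c3.png',np.hstack([cv2.convertScaleAbs(a,alpha=1.4,beta=15),w]))
E
```

```text
[0.48115951 0.06151092 0.05666241] [-0.31249615  0.85581654  0.10824581] 0.02994784514352201
263 198
198 143
```

View pics/c3.png

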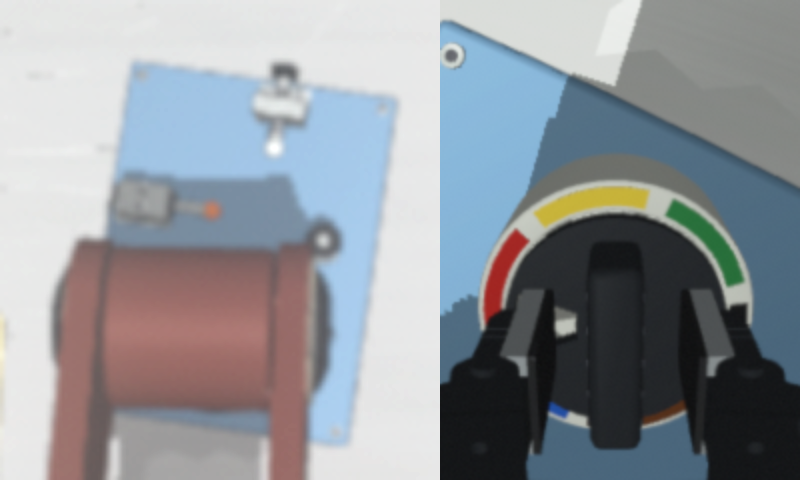

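The wrist crop shows the dispenser standing upright with its bar between the open pads (bar top face from (615,270) to (615,448)). The top view shows the arm clear of the post and plunger.

```bash
python3 - <<'E'
from h import *
from m import X
q=lambda x,y,z: at('wrist3',190+(x-440)/2,100+y/2,z)
c,s=np.cos(X[2]),np.sin(X[2]); M=np.array([[c,s],[-s,c]])
L=q(482,300,.046);r=q(752,300,.046);t=q(617,180,.046)
print(np.linalg.norm(L-r),q(615,359,.074))
# circle fit to ring outer edge at z=.046
pts=np.array([q(*p,.046)[:2] for p in((482,310),(500,250),(540,205),(617,180),(690,205),(735,250),(752,305))])
A=np.c_[2*pts,np.ones(len(pts))]; k=np.linalg.lstsq(A,(pts**2).sum(1),rcond=None)[0]
print('center',k[:2],np.sqrt(k[2]+k[:2]@k[:2]),'cradle',M@(k[:2]-X[:2]))
g=q(712,242,.046)[:2]-k[:2]; print('green',np.degrees(np.arctan2(g[1],g[0])))
y=q(592,205,.046)[:2]-k[:2]; print('yel-60',np.degrees(np.arctan2(y[1],y[0]))-60)
E
```

```text
0.06985415085980581 [0.48167221 0.06079727 0.074     ]
center [0.48370048 0.06189545] 0.03487105689645722 cradle [-0.0875725   0.00730591]
green 147.32418191973542
yel-60 -211.06296445411417
```

Emit:
step_arm(
  targets=[
    {"travel": [0, 0, 0], "angular": [0, 0, 0], "gripper": 0},
    {"travel": [0, 0, 0], "angular": [0, 0, 0], "gripper": 0},
    {"travel": [0, 0, 0], "angular": [0, 0, 0], "gripper": 0},
    {"travel": [0, 0, 0], "angular": [0, 0, 0], "gripper": 0},
    {"travel": [0.02, -0.004, 0], "angular": [0, 0, 0], "gripper": 0},
    {"travel": [0.045, -0.008, 0], "angular": [0, 0, 0], "gripper": 0},
    {"travel": [0.07, -0.012, 0], "angular": [0, 0, 0], "gripper": 0},
    {"travel": [0.085, -0.015, 0], "angular": [0, 0, 0], "gripper": 0},
    {"travel": [0.091, -0.016, 0], "angular": [0, 0, 0], "gripper": 0},
    {"travel": [0.091, -0.016, 0], "angular": [0, 0, 0], "gripper": 0},
  ],
  squeeze=40,
)

```text
t: 7.15
tool_pos: [0.5365, 0.0518, 0.0569]
tool_rot: [-0.472, 3.105, -0.001]
contact_force: [1.0, -1.2, 1.8]
opening: 0.011
grip_force: 42.7
```

```bash
python3 - <<'E'
from h import *
w=snap('wrist','wrist4');s=snap('side','side4');
o=ctrl.get_obs(); print(o['tool_pos'],o['contact_force'],o['opening'])
a=cv2.imread('pics/wrist4.png'); a=cv2.resize(a[100:,110:450],(440,414))
b=cv2.imread('pics/side4.png')[195:275,225:315]; b=cv2.resize(b,(360,320),interpolation=cv2.INTER_CUBIC)
im=np.zeros((414,800,3),np.uint8); im[:,:440]=a; im[:320,440:]=b
cv2.imwrite('pics/c4.png',cv2.convertScaleAbs(im,alpha=1.3,beta=10))
E
```

```text
[0.53626024 0.051808   0.05687226] [ 1.71419605 -0.79756674  1.53168338] 0.011025040843016625
```

View pics/c4.png

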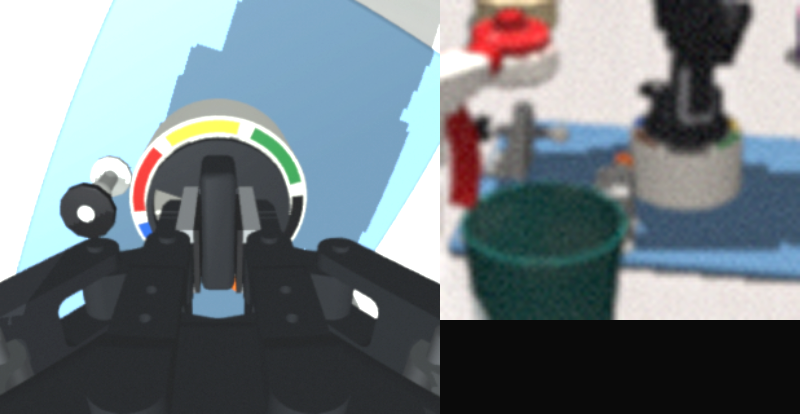

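The wrist crop shows the collar at (87,210) beside the dispenser ring (centre about (219,203)), with the orange nose just visible at (235,283). The dispenser can be measured relative to the post from this one picture.

```bash
cat > rel.py <<'E'
from h import *
from m import X
c,s=np.cos(X[2]),np.sin(X[2]); M=np.array([[c,s],[-s,c]])
def rel(f,q,ring,coll):
    pts=np.array([q(*p,.046)[:2] for p in ring])
    A=np.c_[2*pts,np.ones(len(pts))]; k=np.linalg.lstsq(A,(pts**2).sum(1),rcond=None)[0]
    R_=np.sqrt(k[2]+k[:2]@k[:2]); C=q(*coll,.053)[:2]
    return k[:2],R_,M@(k[:2]-C)+[-.0073,-.0414],M@(k[:2]-X[:2])
E
python3 - <<'E'
from rel import *
S=440/340
q=lambda x,y,z: at('wrist4',110+(x+.5)/S-.5,100+(y+.5)/S-.5,z)
print(rel('wrist4',q,((131,200),(141,165),(165,135),(219,117),(272,137),(300,175),(306,203)),(87,210)))
E
```

```text
(array([0.53936463, 0.05226637]), np.float64(0.03497581298754997), array([-0.02986106,  0.0054468 ]), array([-0.03110173,  0.00579955]))
```

Emit:
step_arm(
  targets=[
    {"travel": [0.006, -0.0015, 0], "angular": [0, 0, 0], "gripper": 0},
    {"travel": [0.012, -0.003, 0], "angular": [0, 0, 0], "gripper": 0},
    {"travel": [0.018, -0.004, 0], "angular": [0, 0, 0], "gripper": 0},
    {"travel": [0.024, -0.005, 0], "angular": [0, 0, 0], "gripper": 0},
    {"travel": [0.03, -0.006, 0], "angular": [0, 0, 0], "gripper": 0},
    {"travel": [0.036, -0.007, 0], "angular": [0, 0, 0], "gripper": 0},
    {"travel": [0.036, -0.007, 0], "angular": [0, 0, 0], "gripper": 0},
  ],
)

```text
t: 7.95
tool_pos: [0.5569, 0.0455, 0.057]
tool_rot: [0.473, -3.103, 0.007]
contact_force: [-5.4, -7.5, 7.0]
opening: 0.0111
grip_force: 43.4
```

```bash
python3 - <<'E'
from h import *
w=snap('wrist','wrist5')
o=ctrl.get_obs(); print(o['tool_pos'],o['contact_force'],o['wrist_torque'],o['opening'])
a=cv2.imread('pics/wrist5.png'); a=cv2.resize(a[100:,110:450],(440,414))
cv2.imwrite('pics/c5.png',cv2.convertScaleAbs(a,alpha=1.3,beta=10))
E
```

```text
[0.55686228 0.04553014 0.05694225] [-5.07582863 -8.05420856  6.23582289] [-1.14761958  0.88911225  0.04650346] 0.0107879029604046
```

View pics/c5.png

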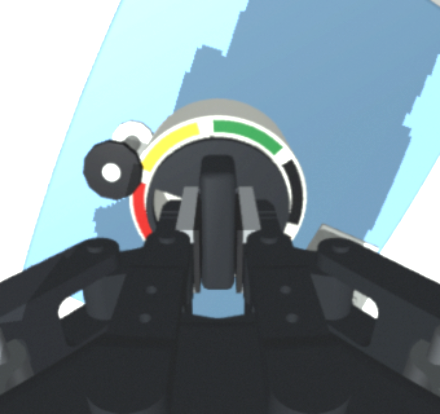

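The collar is now at (111,171), overlapping the shoulder's edge. The bands have turned relative to the cap because plunger friction spun the body.

```bash
python3 - <<'E'
from rel import *
S=440/340
q=lambda x,y,z: at('wrist5',110+(x+.5)/S-.5,100+(y+.5)/S-.5,z)
r=rel('wrist5',q,((131,200),(219,117),(272,137),(299,175),(306,203)),(111,171));print(r)
for p in((246,135),(171,146),(295,195)):
    g=q(*p,.046)[:2]-r[0]; print(np.degrees(np.arctan2(g[1],g[0])))
E
```

```text
(array([0.55983115, 0.0456944 ]), np.float64(0.03508627699384454), array([-0.00993842,  0.0020135 ]), array([-0.00990173,  0.00224577]))
176.69243459967763
-126.4865121399813
114.50764880958918
```

Emit:
step_arm(
  targets=[
    {"travel": [0, 0.0025, 0.001], "angular": [0, 0, 0], "gripper": 0},
    {"travel": [0.004, 0.002, 0.001], "angular": [0, 0, 0], "gripper": 0},
    {"travel": [0.009, 0.001, 0.001], "angular": [0, 0, 0], "gripper": 0},
    {"travel": [0.013, 0.0005, 0.001], "angular": [0, 0, 0], "gripper": 0},
    {"travel": [0.017, 0, 0.001], "angular": [0, 0, 0], "gripper": 0},
    {"travel": [0.017, 0, 0.001], "angular": [0, 0, 0], "gripper": 0},
  ],
)

```text
t: 8.6
tool_pos: [0.5672, 0.0452, 0.0571]
tool_rot: [0.473, -3.103, 0.008]
contact_force: [-3.4, -8.1, 3.8]
opening: 0.0111
grip_force: 43.0
```

```bash
python3 - <<'E'
from h import *
from m import X
c,s=np.cos(X[2]),np.sin(X[2]); M=np.array([[c,s],[-s,c]])
o=ctrl.get_obs(); print(o['t'],o['tool_pos'],o['wrist_torque'],M@(o['tool_pos'][:2]-X[:2]),M@o['contact_force'][:2],o['contact_force'])
E
```

```text
8.6 [0.56720911 0.04516849 0.05710773] [-1.35836003  0.52658842 -0.01926149] [-0.002525    0.00278865] [-2.21564006 -8.47987296] [-3.41461021 -8.07203465  3.84141642]
```

Emit:
step_arm(
  targets=[
    {"travel": [0.0025, -0.0015, 0], "angular": [0, 0, 0], "gripper": 0},
    {"travel": [0.005, -0.0035, 0], "angular": [0, 0, 0], "gripper": 0},
    {"travel": [0.0077, -0.0053, 0], "angular": [0, 0, 0], "gripper": 0},
    {"travel": [0.0077, -0.0053, 0], "angular": [0, 0, 0], "gripper": 0},
  ],
)

```text
t: 9.0
tool_pos: [0.5721, 0.0426, 0.057]
tool_rot: [0.473, -3.105, 0.006]
contact_force: [-1.7, -6.5, 2.3]
opening: 0.0106
grip_force: 42.8
```

```bash
cat > st.py <<'E'
from h import *
from m import X
c,s=np.cos(X[2]),np.sin(X[2]); M=np.array([[c,s],[-s,c]])
o=ctrl.get_obs(); print(o['t'],'pos',(M@(o['tool_pos'][:2]-X[:2])*1e3).round(1),'F',(M@o['contact_force'][:2]).round(1),o['contact_force'][2].round(1),'T',o['wrist_torque'].round(2),o['grip_force'])
E
python3 st.py
```

```text
9.0 pos [2.6 0.9] F [-0.7 -6.7] 2.3 T [-1.03  0.25  0.03] 42.75444567203522
```

Emit:
step_arm(
  targets=[
    {"travel": [0.0015, -0.001, 0], "angular": [0, 0, 0], "gripper": 0},
    {"travel": [0.003, -0.0022, 0], "angular": [0, 0, 0], "gripper": 0},
    {"travel": [0.0046, -0.0032, 0], "angular": [0, 0, 0], "gripper": 0},
    {"travel": [0.0046, -0.0032, 0], "angular": [0, 0, 0], "gripper": 0},
  ],
)

```text
t: 9.4
tool_pos: [0.5748, 0.0409, 0.0569]
tool_rot: [0.473, -3.105, 0.005]
contact_force: [-1.3, -5.5, 1.7]
opening: 0.0108
grip_force: 42.7
```

```bash
python3 st.py
```

```text
9.4 pos [ 5.6 -0.3] F [-0.5 -5.6] 1.7 T [-0.83  0.27  0.03] 42.72524356842041
```

Emit:
step_arm(
  targets=[
    {"travel": [0.001, 0, 0], "angular": [0, 0, 0], "gripper": 0},
    {"travel": [0.002, -0.0003, 0], "angular": [0, 0, 0], "gripper": 0},
    {"travel": [0.0033, -0.0005, 0], "angular": [0, 0, 0], "gripper": 0},
    {"travel": [0.0033, -0.0005, 0], "angular": [0, 0, 0], "gripper": 0},
  ],
)

```text
t: 9.8
tool_pos: [0.5756, 0.0407, 0.0569]
tool_rot: [0.473, -3.101, 0.004]
contact_force: [-6.2, -5.5, 6.2]
opening: 0.0108
grip_force: 43.3
```

```bash
python3 st.py
```

```text
9.8 pos [ 6.4 -0.5] F [-5.3 -6.3] 6.2 T [-0.91  1.05 -0.03] 43.2731831073761
```

Emit:
step_arm(
  targets=[
    {"travel": [-0.0003, -0.001, 0], "angular": [0, 0, 0], "gripper": 0},
    {"travel": [-0.0006, -0.002, 0], "angular": [0, 0, 0], "gripper": 0},
    {"travel": [-0.0008, -0.003, 0], "angular": [0, 0, 0], "gripper": 0},
    {"travel": [-0.001, -0.004, 0], "angular": [0, 0, 0], "gripper": 0},
    {"travel": [-0.001, -0.004, 0], "angular": [0, 0, 0], "gripper": 0},
  ],
)

```text
t: 10.3
tool_pos: [0.5755, 0.0398, 0.0568]
tool_rot: [0.473, -3.104, -0.0]
contact_force: [-4.5, -1.5, 4.1]
opening: 0.0109
grip_force: 43.0
```

```bash
python3 st.py
```

```text
10.3 pos [ 6.5 -1.4] F [-4.3 -2.1] 4.1 T [-0.21  0.85  0.03] 42.98117280006409
```

Both contacts are felt: the stop took Fx to about −5 N, and the post moved Fy from −6 to −2 N. Next I check the bands and the relative pose before turning.

```bash
python3 - <<'E'
from h import *
w=snap('wrist','wrist6')
a=cv2.imread('pics/wrist6.png')[140:330,140:420]; a=cv2.resize(a,None,fx=2.8,fy=2.8,interpolation=cv2.INTER_CUBIC)
cv2.imwrite('pics/c6.png',cv2.convertScaleAbs(a,alpha=1.3,beta=10))
E
python3 st.py
```

```text
10.35 pos [ 6.5 -1.3] F [-5.2 -2.9] 3.9 T [-0.23  0.88 -0.01] 42.988879680633545
```

View pics/c6.png

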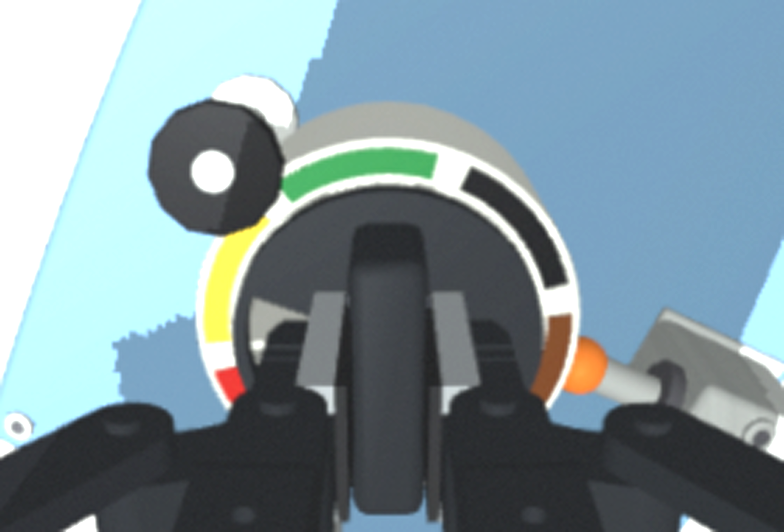

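```bash
python3 - <<'E'
from rel import *
S=2.8
q=lambda x,y,z: at('wrist6',140+(x+.5)/S-.5,140+(y+.5)/S-.5,z)
r=rel('wrist6',q,((196,310),(390,138),(475,158),(540,213),(577,290),(579,340),(208,260)),(212,171));print(r)
for p,d in(((358,170),0),((518,225),60),((224,285),-60),((450,172),30)):
    g=q(*p,.046)[:2]-r[0]; print(np.degrees(np.arctan2(g[1],g[0]))+d, np.linalg.norm(g))
C=q(212,171,.053)[:2]; print('plunger',M@(q(587,365,.034)[:2]-C)+[-.0073,-.0414])
o=q(282,325,.052)[:2]-r[0]; print('open',np.degrees(np.arctan2(o[1],o[0])))
print('bar ctr',q(389,385,.074))
E
```

```text
(array([0.57820721, 0.04005983]), np.float64(0.0356613162644783), array([ 0.0087101 , -0.00090971]), array([ 0.00909453, -0.00068166]))
-152.9105767045554 0.030754891174065366
208.44085310306144 0.030735383797544816
-148.89437289714107 0.031225712847073653
207.46937532169773 0.03183195825273759
plunger [0.00355239 0.04188691]
open -83.29021172839514
bar ctr [0.57520187 0.03924514 0.074     ]
```

Emit:
step_arm(
  targets=[
    {"travel": [0, 0, 0], "angular": [0, 0, -0.1], "gripper": 0},
    {"travel": [0, 0, 0], "angular": [0, 0, -0.22], "gripper": 0},
    {"travel": [0, 0, 0], "angular": [0, 0, -0.34], "gripper": 0},
    {"travel": [0, 0, 0], "angular": [0, 0, -0.46], "gripper": 0},
    {"travel": [0, 0, 0], "angular": [0, 0, -0.5], "gripper": 0},
    {"travel": [0, 0, 0], "angular": [0, 0, -0.5], "gripper": 0},
  ],
  squeeze=25,
)

```text
t: 10.95
tool_pos: [0.5755, 0.0401, 0.0569]
tool_rot: [-0.143, -3.136, 0.0]
contact_force: [-6.2, -1.0, 3.8]
opening: 0.0112
grip_force: 43.0
```

```bash
python3 st.py
```

```text
10.95 pos [ 6.4 -1.1] F [-6.  -1.8] 3.8 T [-0.12  0.93  0.11] 43.029043078422546
```

Emit:
step_arm(
  targets=[
    {"travel": [0, 0, 0], "angular": [0, 0, -0.12], "gripper": 0},
    {"travel": [0, 0, 0], "angular": [0, 0, -0.24], "gripper": 0},
    {"travel": [0, 0, 0], "angular": [0, 0, -0.36], "gripper": 0},
    {"travel": [0, 0, 0], "angular": [0, 0, -0.48], "gripper": 0},
    {"travel": [0, 0, 0], "angular": [0, 0, -0.6], "gripper": 0},
    {"travel": [0, 0, 0], "angular": [0, 0, -0.7], "gripper": 0},
    {"travel": [0, 0, 0], "angular": [0, 0, -0.7], "gripper": 0},
  ],
)

```text
t: 11.65
tool_pos: [0.5758, 0.0402, 0.0569]
tool_rot: [-0.988, -2.981, 0.0]
contact_force: [-4.1, 0.8, 2.2]
opening: 0.0111
grip_force: 42.9
```

```bash
python3 st.py
```

```text
11.65 pos [ 6.7 -0.9] F [-4.2  0.2] 2.2 T [ 0.03  0.81 -0.09] 42.86248862743378
```

Emit:
step_arm(
  targets=[
    {"travel": [0, 0, 0], "angular": [0, 0, -0.12], "gripper": 0},
    {"travel": [0, 0, 0], "angular": [0, 0, -0.24], "gripper": 0},
    {"travel": [0, 0, 0], "angular": [0, 0, -0.36], "gripper": 0},
    {"travel": [0, 0, 0], "angular": [0, 0, -0.48], "gripper": 0},
    {"travel": [0, 0, 0], "angular": [0, 0, -0.55], "gripper": 0},
    {"travel": [0, 0, 0], "angular": [0, 0, -0.55], "gripper": 0},
  ],
)

```text
t: 12.25
tool_pos: [0.5764, 0.0407, 0.0569]
tool_rot: [-1.603, -2.702, -0.002]
contact_force: [-1.1, 1.9, -0.5]
opening: 0.0107
grip_force: 42.5
```

```bash
cat > col.py <<'E'
from h import *
def bands(f):
    h=cv2.cvtColor(cv2.imread(f'pics/{f}.png'),cv2.COLOR_BGR2HSV)
    for n,lo,hi in(('green',(45,90,40),(80,255,255)),('yellow',(22,120,80),(33,255,255)),('red',(0,150,80),(5,255,255)),('blue',(108,150,60),(122,255,255)),('brown',(6,80,30),(15,230,180)),('orange',(6,231,150),(14,255,255))):
        m=cv2.inRange(h,lo,hi); k,_,st,ce=cv2.connectedComponentsWithStats(m)
        for i in range(1,k):
            if st[i,4]>40 and 150<ce[i,0]<420: 
                p=at(f,*ce[i],.046); print(n,st[i].tolist(),ce[i].round(1),p[:2].round(4))
E
python3 st.py; python3 - <<'E'
from col import *
bands('wrist6'); print(); snap('wrist','wrist7'); bands('wrist7'); o=ctrl.get_obs(); v=R.from_rotvec(o['tool_rot']).as_matrix()[:,1]; print('yaw_y',np.degrees(np.arctan2(v[1],v[0])))
E
```

```text
12.25 pos [ 7.2 -0.3] F [-1.4  1.7] -0.5 T [ 0.53  0.21 -0.07] 42.48889982700348
green [240, 193, 56, 19, 482] [267.2 199.7] [0.5505 0.0258]
yellow [213, 218, 23, 44, 386] [220.3 239.7] [0.5778 0.0089]
red [218, 271, 10, 12, 73] [222.3 276.4] [0.598  0.0149]
brown [329, 253, 15, 31, 243] [336.8 267.1] [0.5747 0.0713]
brown [346, 260, 11, 15, 59] [351.4 264.9] [0.5713 0.0785]

green [213, 232, 14, 49, 388] [218.6 256.1] [0.5504 0.0235]
blue [330, 232, 14, 49, 371] [337.5 256. ] [0.6048 0.0532]
brown [308, 174, 23, 23, 141] [315.8 184.2] [0.5755 0.0804]
brown [284, 194, 50, 32, 459] [309.  206.7] [0.5782 0.069 ]
yaw_y 28.682424836574647
```

Opening and green both lie at −151.3°, so the cap is aligned. Now I nudge toward both balls before releasing.

Emit:
step_arm(
  targets=[
    {"travel": [0.0008, -0.001, 0], "angular": [0, 0, 0], "gripper": 0},
    {"travel": [0.0017, -0.0023, 0], "angular": [0, 0, 0], "gripper": 0},
    {"travel": [0.0017, -0.0023, 0], "angular": [0, 0, 0], "gripper": 0},
  ],
)

```text
t: 12.6
tool_pos: [0.5766, 0.0403, 0.057]
tool_rot: [-1.601, -2.699, -0.004]
contact_force: [-4.7, 6.6, 0.8]
opening: 0.0111
grip_force: 42.8
```

```bash
python3 st.py
```

```text
12.6 pos [ 7.5 -0.6] F [-5.6  5.9] 0.8 T [1.31 0.74 0.01] 42.787376046180725
```

Emit:
step_arm(
  targets=[
    {"travel": [-0.0005, 0.0008, 0], "angular": [0, 0, 0], "gripper": 0},
    {"travel": [-0.0005, 0.0008, 0], "angular": [0, 0, 0], "gripper": 0.25},
    {"travel": [-0.0005, 0.0008, 0], "angular": [0, 0, 0], "gripper": 0.25},
    {"travel": [-0.0005, 0.0008, 0], "angular": [0, 0, 0], "gripper": 0.25},
    {"travel": [-0.0005, 0.0008, 0], "angular": [0, 0, 0], "gripper": 0.25},
  ],
)

```text
t: 13.1
tool_pos: [0.5775, 0.0386, 0.0576]
tool_rot: [1.604, 2.7, 0.0]
contact_force: [-0.5, -0.2, -1.0]
opening: 0.0211
grip_force: 0.0
```

```bash
python3 st.py; python3 - <<'E'
from col import *
snap('wrist','wrist8'); bands('wrist8'); o=ctrl.get_obs(); print(o['tool_pos'],o['opening']); snap('side','side8')
E
```

```text
13.1 pos [ 8.6 -2.2] F [-0.4 -0.3] -1.0 T [ 0.03 -0.02  0.  ] 0.0
green [213, 228, 12, 45, 330] [217.7 248.3] [0.5492 0.0249]
yellow [254, 300, 11, 7, 51] [258.8 303.4] [0.5831 0.0057]
red [293, 300, 10, 7, 42] [297.6 303.4] [0.602 0.016]
blue [332, 227, 12, 45, 316] [338.2 247.9] [0.604 0.055]
brown [308, 169, 23, 23, 139] [315.7 180.1] [0.5757 0.08  ]
brown [284, 189, 49, 32, 456] [308.6 201.7] [0.578  0.0689]
[0.57739745 0.0386946  0.0575039 ] 0.02128876185786088
```

Released, and the brown band did not move (0.2 mm), so the dispenser stayed seated. I retreat straight up and away for a final check.

Emit:
step_arm(
  targets=[
    {"travel": [0, 0, 0.015], "angular": [0, 0, 0], "gripper": 0.25},
    {"travel": [0, 0, 0.04], "angular": [0, 0, 0], "gripper": 0.25},
    {"travel": [0, 0, 0.08], "angular": [0, 0, 0], "gripper": 0.25},
    {"travel": [0, 0, 0.16], "angular": [0, 0, 0], "gripper": 0.25},
    {"travel": [-0.05, -0.1, 0.24], "angular": [0, 0, 0], "gripper": 0.25},
    {"travel": [-0.2, -0.4, 0.25], "angular": [0, 0, 0], "gripper": 0.25},
    {"travel": [-0.2, -0.4, 0.25], "angular": [0, 0, 0], "gripper": 0.25},
    {"travel": [-0.2, -0.4, 0.25], "angular": [0, 0, 0], "gripper": 0.25},
    {"travel": [-0.2, -0.4, 0.25], "angular": [0, 0, 0], "gripper": 0.25},
    {"travel": [-0.2, -0.4, 0.25], "angular": [0, 0, 0], "gripper": 0.25},
  ],
)

```text
t: 14.2
tool_pos: [0.456, -0.2038, 0.2099]
tool_rot: [1.606, 2.696, -0.001]
contact_force: [0.3, -0.0, -0.3]
opening: 0.0214
grip_force: 0.0
```

```bash
python3 - <<'E'
from h import *
from m import X
snap('top','top9');snap('side','side9')
im=cv2.imread('pics/top9.png'); a=cv2.resize(im[150:225,220:300],None,fx=5.5,fy=5.5,interpolation=cv2.INTER_CUBIC)
b=cv2.imread('pics/side9.png')[195:265,235:325]; b=cv2.resize(b,(360,280),interpolation=cv2.INTER_CUBIC)
o=np.zeros((412,800,3),np.uint8); o[:a.shape[0],:440]=a; o[:280,440:]=b
cv2.imwrite('pics/c9.png',cv2.convertScaleAbs(o,alpha=1.5,beta=15))
E
```

```text
(no output)
```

View pics/c9.png

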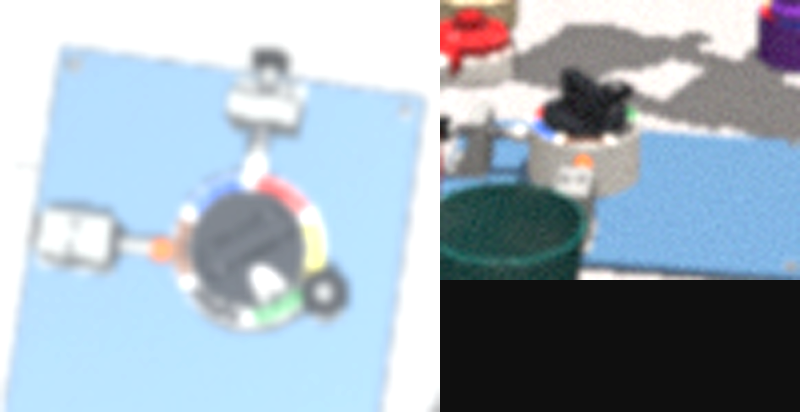

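The top crop shows the dispenser home: stop ball on the rim at (257,165), plunger nose at (163,250) and collar at (325,292). The opening at (264,285) lies over green at (276,304), and the side view shows it upright. One numeric check of the seat against the balls.

```bash
python3 - <<'E'
from rel import *
q=lambda x,y,z: at('top9',220+(x+.5)/5.5-.5,150+(y+.5)/5.5-.5,z)
C=q(325,292,.053)[:2]; k=q(249,248,.046)[:2]
for n,p in(('disp',k),('plunger',q(163,250,.034)[:2]),('stop',q(257,165,.034)[:2])): print(n,((M@(p-C)+[-.0073,-.0414])*1e3).round(1),((M@(p-X[:2]))*1e3).round(1))
E
```

```text
disp [ 9.1 -3.1] [ 8.8 -2.9]
plunger [ 4.  37.7] [ 3.7 38. ]
stop [50.3 -0.5] [50.  -0.2]
```

```bash
python3 -c "
from station import ctrl
print(ctrl.finish_job())"
```

```text
the job is handed in; nothing more can be done
None
```

The job is handed in, with no verdict returned: the dispenser stands in the nest against the stop ball, side post and plunger, judging by push forces before release and pictures after it, and its opening is about 2° or less off the green band's centre (8° allowed).

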